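# Rock a stuck tube block out of its warmer

## Task

Lift the steel hold-down bridge off the block warmer and hang it astride the stand's horizontal bar, one leg on each side, and let go of it. Then take the aluminium tube block by its fin and rock it side to side until it has pushed back both stiff jaws that trap it, lift it out, and finish while still holding it, upright, still and just clear above the jaws (its underside no more than about 5 cm above their tops) over its well. Keep the gripper itself off the warmer and its jaws, and leave the other things on the bench where they are.

Things in the scene. Friction and masses are not known exactly. Their poses are not given: they have to be found in the camera images.
- warmer: Low white block warmer, fixed, 190 (x) x 210 (y) x 48 high, place and yaw vary, on either side of the bench. Origin: centre of its underside. A 63 (x) x 60 (y) pocket in its middle, floor 20 mm above the origin, holds the block. Two dark steel jaws, 58 (x) x 14 (y), stand at the block's +y and -y sides from 50 to 96 mm above the origin, inner faces at first 20 mm from the centre.
- jaw_left (a joint): Outward slide of the +y jaw (m), 0 at the start, at most 0.016. It slides along the warmer's y against about 8 N of friction, has no spring and stays where left. At first it overlaps the block's flange by 7 mm, 10 mm above it, so a straight pull lifts the block only 10 mm; the flange is free of it once it is out 7 mm or more.
- jaw_right (a joint): The same for the -y jaw, which moves outward to -y.
- block_fin (a point): Grip point of the aluminium tube block (about 0.5 kg): mid fin, 16 mm below its top, 112 mm above the block's underside. Fin: upright plate 10 thick (y) x 40 (x) x 48 high, on a neck 56 (x) x 39 (y) that ends 80 mm above the underside. Below it a foot flange 60 (x) x 54 (y) x 20 high. At the start its axes are the warmer's and it stands on the pocket's floor.
- block_base (a point): Centre of the block's underside, z up the block. Leaning the block 0.15 to 0.165 rad to +y or -y about the flange's lower edge on that side (fin grip point moves 17 to 19 mm sideways) makes its neck push that side's jaw out 8 to 11 mm; bring it upright and lean it the other way for the other jaw. Past about 0.18 rad it jams.
- bridge_tab (a point): Grip point of the steel hold-down bridge (0.14 kg): an inverted-U strap 20 wide (y) whose feet stand on the warmer's top, over the block. A tab 10 thick (y) x 24 (x), 40 high, stands on its apex; this point is 18 mm below the tab's top, 137.5 mm above the soles. Legs 104 mm apart (x), 87 long; feet reach x = +-66 and are 44 wide (y); the strap rises like a roof to the apex.
- bridge_apex (a point): Underside of the bridge's apex, 24.5 mm below bridge_tab; here it rests on the bar. Axes as bridge_tab.
- stand: White base 120 (x) x 240 (y) x 12 with two posts 200 mm apart carrying a horizontal steel bar, fixed to the bench. Origin at the centre of its underside; the bar runs along its y. Its place and yaw vary; it may be on either side of the bench.
- bar_mid (a point): Middle of the bar, on its axis, 200 mm above the bench; bar 12 dia, about 180 mm free between the posts.
- bottle_a_mid (a point): Bystander, to be left alone: amber glass media bottle with ribbed blue cap, 70 dia x 141 mm high. Point at its middle.
- bottle_b_mid (a point): Bystander, to be left alone: same kind of bottle. Point at its middle.
- bottle_c_mid (a point): Bystander, to be left alone: same kind of bottle. Point at its middle.
- dish_mid (a point): Bystander, to be left alone: round clear plastic dish with lid, 94 dia x 17 mm high. Point at its middle.
- spatula_mid (a point): Bystander, to be left alone: small spatula, 150 mm long, lying flat. Point at its middle.
- hygrometer_mid (a point): Bystander, to be left alone: white upright thermo-hygrometer, 75 wide x 105 high x 45 mm deep. Point at its middle.
Things that resemble listed ones, but are neither listed nor needed, are in the scene too. What is shaped like the part that bears bridge_tab but green or yellow is not meant.

How it is judged:
By the outcome, as a careful person would: the job done as asked, in the order asked, and still so for the second after the job is handed in, while the arm keeps its last pose, push and grip.
It also fails if it takes over 64 s, if anything falls off the work surface, if the arm or the gripper's body presses on something with over 40 N, if the wrist force passes 120 N, or if a joint passes its speed limit or range.

## Robot

A 7-joint arm with a two-finger parallel gripper is mounted at the origin on the work surface. World frame = base frame: x ahead of the robot, y to its left, z up, the work surface at z = 0. Lengths are in m, angles in rad, forces in N, time in s.
With the tool pointing down it reaches from about 0.4 to 0.85 m from the base axis. Payload 10.4 kg.
Tool frame: the origin (TCP) lies midway between the tips of the shut fingers; the grasp point (between the pads) lies 19 mm behind it (manip.tcp_to_grasp is the distance from the TCP to the grasp point, in m); x points along the fingers, y is the direction in which the jaws open and shut, and the axes are right-handed (so a half turn about x gives the same grasp; the last joint's range is limited). The gripper opens to 85 mm and grips with 20 to 120 N. Pads are 22 mm wide; open, the fingers measure 114 mm over their backs; the gripper's body (76 mm by 85 mm) begins 54 mm behind the grasp point. The pads swing forward as they close: fully open they stand 13 mm farther back than shut.
Start: joints at [1.181, 0.332, -0.065, 1.46, 0.022, 1.35, -0.088], TCP at [0.224, -0.583, 0.193] pointing down, gripper open.
Joint ranges: [-2.6, 2.6], [-0.5, 2.12], [-1.47, 1.34], [0.16, 2.42], [-1.27, 4.41], [0.06, 2.06], [-2.6, 2.6]. Speed limits (rad/s): [2.22, 2.22, 2.79, 2.79, 3.14, 3.14, 3.14].

## Interface

Orientations are given as a unit quaternion [x, y, z, w].
In Python, from workcell import monitor, viewer, manip gives the robot as it stands. The module is installed in compiled form; this text tells all that it offers.
- The arm moves only by the tool send_rows, never from a script. Its arguments are lists of equal length, an entry for each row: "grip": the closure in counts, from 0 (fully open) to 255 (shut); "offset": the shift along the tool's x, y, z in mm, a list of three; "twist": the turn about the tool's x in degrees. In form: {"grip": [grip, ...], "offset": [[tx, ty, tz], ...], "twist": [twist, ...]}. A call has exactly 5 rows; each row is the pose to reach, as a shift and turn from the pose commanded when the call began, along the tool's axes at that moment; what a row does not reach only later rows make up. A row lasts 1/12 s, in which the tool goes at most 41.7 mm and 7.16 degrees, less where a joint would pass 70% of its speed; a pose out of reach is approached as far as the arm can. A call with a gripper value outside its range is refused whole. The fingers move at their own pace and stop on an object; "newtons" is the grip in N (left out, the last holds). Time passes only in rows, so rows that repeat a pose let the fingers close, or fill a call up. It gives the time, the measured TCP pose, the force and the opening at its end, in the units of the state.
- monitor.get_obs(): the state, without advancing time (a new reading comes with each control period).
- viewer.camera(name): name is "scene" or "top"; returns (picture, depth): 480x640x3 uint8, blue, green, red; 480x640 float32, m along the optical axis (not along the pixel's ray), 0 where there is no reading.
- viewer.camera_model(name): a dict with "camera_matrix" (3x3 intrinsics, pixels), "distortion" ([k1, k2, p1, p2, k3] as OpenCV has them; the pictures are not rectified), "R" (3x3) and "t" (3): a world point X has camera coordinates R X + t. Camera axes: x right, y down, z forward; pixel columns grow to the right and rows downward; lengths in m; the calibration is good to about 2 mm. A picture is of the moment at which its call begins. camera_model takes no time and is no camera call.
- manip.hand_in(): hands the job in, once; it reports no verdict.
Trained networks look in the newest picture that a camera, given by its name, has taken for a name from the list of things; names that differ only in an ending like _2 or _b are one class to them, and where a whole thing is asked for, a point or a joint stands for the part that bears it (a point fixed in the world has none). Each returns a list of dicts, best first, with "score" (0 to 1); they miss things now and then, are a little off and sometimes report something else, mostly with a low value. They report only what shows in the picture. A call takes as long as a camera call. They do not tell look-alikes from the thing itself.
- viewer.recognise(target, camera): "box" ([left, top, width, height] in pixels, round what is visible of it).
- viewer.regions_of(target, camera): "region" (480x640 bool, what is visible of it) and "box" ([left, top, width, height] in pixels, round what is visible of it).
- viewer.spot_point(target, camera): "position" ([column, row] in pixels: a listed point, or the origin of a listed thing).
The state is a dict: "clock": time; "joint_pos": joint angles; "joint_velocities": joint speeds; "tau": joint torques, N m; "position": TCP position; "ee_rot": TCP orientation; "ft_force": force on the tool from outside, world axes, zero at the start; "torque": the same for the moment, N m; "grip_width": opening from 0.0 (shut) to 1.0 (fully open).
Only numpy, scipy, OpenCV 4.12 (cv2) and the standard library are available. Lean on these libraries where they do the work, as an engineer would, in place of code of your own. Each camera call takes 0.05 s, during which the arm holds its last target.

## Working session

There is one attempt and no reset: what is moved stays moved. The work goes in short steps, Python scripts to look and compute and a tool call to move; the robot and the scene stay as the last step left them, time stands still between calls to the robot, and variables do not carry over. Pictures are saved under pics/ and viewed, and the job is handed in when it is done.

Besides the shell and the picture viewer there is one more tool, called after "Emit:" as name(argument=value, ...), one argument or row to a line, values as JSON. send_rows: Moves the arm, as the interface text tells. Its arguments: {"type":"object","properties":{"grip":{"type":"array","items":{"type":"number"}},"offset":{"type":"array","items":{"type":"array","items":{"type":"number"}}},"twist":{"type":"array","items":{"type":"number"}},"newtons":{"type":"number"}},"required":["grip","offset","twist"]}

```bash
mkdir -p pics
cat > h.py <<'E'
import numpy as np, cv2
from workcell import monitor, viewer, manip
from scipy.spatial.transform import Rotation as Ro
def px2w(name,uv,depth=None,z=None):
    m=viewer.camera_model(name);K=np.array(m["camera_matrix"],float);D=np.array(m["distortion"],float);R=np.array(m["R"]);t=np.array(m["t"])
    p=cv2.undistortPoints(np.array(uv,float).reshape(-1,1,2),K,D).reshape(-1,2)
    r=np.c_[p,np.ones(len(p))]
    if depth is not None: 
        return (r*np.asarray(depth).reshape(-1,1)-t)@R
    d=r@R; c=-R.T@t
    return c+d*((np.asarray(z)-c[2])/d[:,2])[:,None]
def w2px(name,X):
    m=viewer.camera_model(name);R=np.array(m["R"]);t=np.array(m["t"],float)
    return cv2.projectPoints(np.array(X,float).reshape(-1,1,3),cv2.Rodrigues(R)[0],t,np.array(m["camera_matrix"],float),np.array(m["distortion"],float))[0].reshape(-1,2)
E
python3 - <<'E'
from h import *
for c in ["scene","top"]:
    p,d=viewer.camera(c); cv2.imwrite(f"pics/{c}0.png",p); np.save(f"{c}0.npy",d)
    m=viewer.camera_model(c); print(c,(-np.array(m["R"]).T@np.array(m["t"])).round(3))
    for n in ["warmer","bridge_tab","bridge_apex","block_fin","stand","bar_mid","bottle_a_mid","dish_mid","spatula_mid","hygrometer_mid"]:
        print(n,[(np.round(q["position"],1).tolist(),round(q["score"],2)) for q in viewer.spot_point(n,c)])
o=monitor.get_obs();print(o, manip.tcp_to_grasp)
E
```

```text
scene [1.194 0.569 1.327]
warmer [([289.5, 240.2], 0.58)]
bridge_tab [([357.4, 173.2], 0.71), ([185.6, 242.9], 0.69), ([281.4, 197.1], 0.6)]
bridge_apex [([187.1, 248.4], 0.95), ([281.3, 206.7], 0.92), ([353.3, 176.3], 0.76)]
block_fin [([283.4, 213.2], 0.83)]
stand [([411.2, 338.7], 0.76), ([331.5, 376.2], 0.25)]
bar_mid [([422.4, 293.0], 0.79), ([285.5, 210.4], 0.51)]
bottle_a_mid [([281.7, 315.3], 0.94)]
dish_mid [([241.7, 205.0], 0.71), ([242.1, 287.5], 0.58)]
spatula_mid [([360.3, 263.0], 0.86)]
hygrometer_mid [([330.6, 376.1], 0.77)]
top [ 0.472 -0.063  1.545]
warmer [([371.0, 223.4], 0.89), ([383.5, 222.8], 0.67), ([455.5, 221.5], 0.27)]
bridge_tab [([379.8, 220.5], 0.96), ([421.5, 115.7], 0.89), ([361.4, 324.4], 0.61)]
bridge_apex [([423.4, 117.8], 0.9), ([361.5, 320.2], 0.87), ([383.6, 222.6], 0.81)]
block_fin [([381.3, 224.4], 0.64), ([221.1, 136.0], 0.21)]
stand [([207.3, 232.9], 0.61)]
bar_mid [([183.6, 227.8], 0.66)]
bottle_a_mid [([297.5, 142.8], 0.62), ([221.1, 134.4], 0.51)]
dish_mid [([454.1, 223.9], 0.76)]
spatula_mid [([292.4, 255.1], 0.69)]
hygrometer_mid [([223.3, 135.9], 0.67)]
{'clock': 1.1, 'joint_pos': array([ 1.18142033,  0.33221069, -0.06471702,  1.46007622,  0.02160521,
        1.3499007 , -0.08849783]), 'joint_velocities': array([-1.05564885e-03, -3.77236731e-04, -8.85492493e-04, -9.56433613e-05,
       -6.30595464e-04, -6.87945158e-04,  1.71120278e-03]), 'tau': array([-1.14491930e-03, -6.25228000e+01,  4.84765694e-02, -3.91825891e+01,
        1.65419461e-02,  1.73610410e-03, -2.40167843e-06]), 'position': array([ 0.22416848, -0.58345248,  0.19324226]), 'ee_rot': array([ 0.69526206,  0.12892392, -0.6952344 ,  0.12899   ]), 'ft_force': array([-0.89442584,  0.39228558, -0.17693178]), 'torque': array([ 0.01779355,  0.0038906 , -0.01180433]), 'grip_width': 0.9972266123551299} 0.0187
```

View pics/scene0.png

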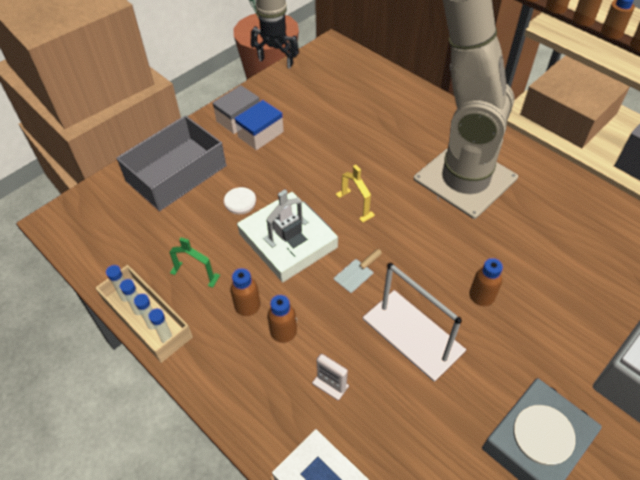

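View pics/top0.png

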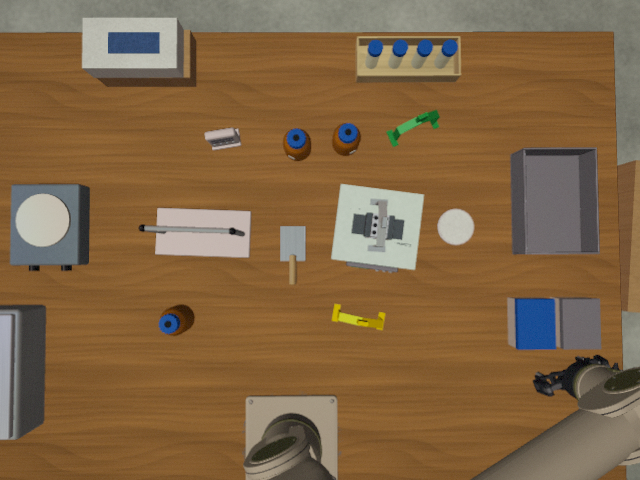

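Run:
```python
from h import *
p=cv2.imread("pics/top0.png"); s=cv2.imread("pics/scene0.png")
a=cv2.resize(p[170:285,320:440],None,fx=6.6,fy=5.2,interpolation=cv2.INTER_CUBIC)
a=cv2.resize(p[170:280,320:430],(400,400),interpolation=cv2.INTER_CUBIC)
b=cv2.resize(s[165:285,230:350],(400,400),interpolation=cv2.INTER_CUBIC)
cv2.imwrite("pics/crop1.png",np.hstack([a,b]))
a=cv2.resize(p[190:270,140:260],(600,400),interpolation=cv2.INTER_CUBIC)
cv2.imwrite("pics/crop2.png",a)
```

```text
(no output)
```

View pics/crop1.png

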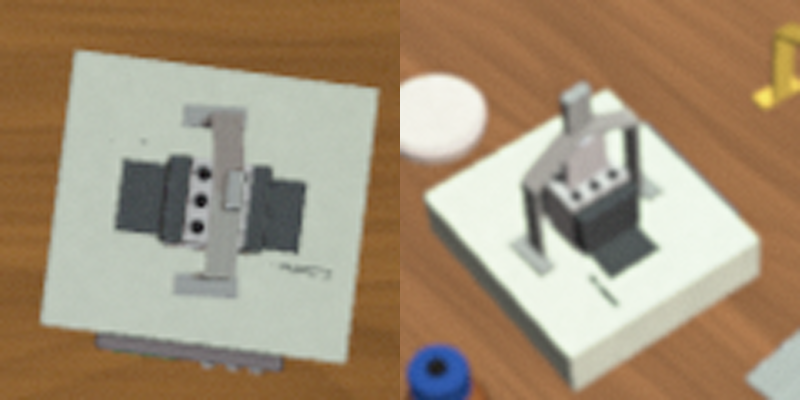

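View pics/crop2.png

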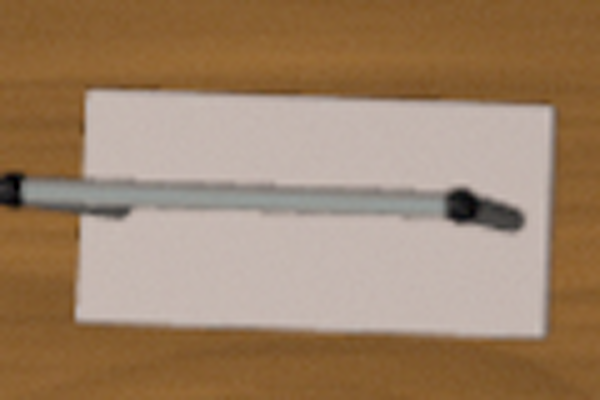

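Run:
```python
from h import *
def rep(n,P):
    print(n,"ctr",P.mean(0).round(4),"sides",[round(float(np.linalg.norm(P[i]-P[(i+1)%4])),4) for i in range(4)])
    print("  ang edges deg",[round(float(np.degrees(np.arctan2(*(P[(i+1)%4]-P[i])[[1,0]]))),2) for i in range(4)])
c=np.array([(75,52),(378,90),(345,362),(42,325)])*110/400+[320,170]-.36
rep("warmer",px2w("top",c,z=[.048]*4))
c=np.array([(87,90),(553,105),(546,338),(77,322)])*.2+[140,190]-.4
rep("stand",px2w("top",c,z=[.012]*4))
c=np.array([(12,187),(462,205)])*.2+[140,190]-.4
B=px2w("top",c,z=[.2]*2);print("bar",B,B.mean(0),np.degrees(np.arctan2(*(B[1]-B[0])[[1,0]])))
# depth clouds
d=np.load("top0.npy"); v,u=np.mgrid[0:480,0:640]
W=px2w("top",np.c_[u.ravel(),v.ravel()],depth=d.ravel()); U=np.c_[u.ravel(),v.ravel()]
ok=d.ravel()>0
def sel(u0,u1,v0,v1,z0,z1): 
    m=ok&(U[:,0]>=u0)&(U[:,0]<u1)&(U[:,1]>=v0)&(U[:,1]<v1)&(W[:,2]>z0)&(W[:,2]<z1); return W[m]
for n,a in {"wtop":(325,430,180,275,.04,.055),"tab":(370,395,205,240,.185,.225),"bar":(135,250,215,245,.185,.225),"strap":(355,400,190,260,.13,.19)}.items():
    S=sel(*a)
    if len(S)<4: print(n,len(S));continue
    r=cv2.minAreaRect((S[:,:2]*1000).astype(np.float32)); print(n,len(S),S.mean(0).round(4),"zmax",S[:,2].max().round(4),"rect",np.round(r[0],1),np.round(r[1],1),round(r[2],1))
d=np.load("scene0.npy")
Ws=px2w("scene",U,depth=d.ravel()); W=Ws; ok=d.ravel()>0
for n,a in {"wtop":(230,345,190,285,.04,.055),"tab":(270,300,180,215,.17,.225),"bar":(380,470,255,330,.18,.225)}.items():
    S=sel(*a)
    if len(S)<4: print(n,len(S));continue
    r=cv2.minAreaRect((S[:,:2]*1000).astype(np.float32)); print("scene",n,len(S),S.mean(0).round(4),"zmax",S[:,2].max().round(4),"rect",np.round(r[0],1),np.round(r[1],1),round(r[2],1))
print(Ro.from_quat(monitor.get_obs()["ee_rot"]).as_matrix().round(3))
```

```text
warmer ctr [ 0.54   -0.2176  0.048 ] sides [0.2107, 0.1888, 0.2094, 0.1894]
  ang edges deg [-97.46, 172.32, 82.71, -7.29]
stand ctr [0.5293 0.225  0.012 ] sides [0.2379, 0.1191, 0.2386, 0.1185]
  ang edges deg [-92.15, 178.26, 87.69, -2.08]
bar [[0.53490987 0.32526808 0.2       ]
 [0.52572272 0.12432109 0.2       ]] [0.5303163  0.22479458 0.2       ] -92.61769977870001
wtop 5233 [ 0.5399 -0.2156  0.0479] zmax 0.055 rect [ 536.7 -216.3] [210.9 200.9] 82.6
tab 56 [ 0.544  -0.2162  0.2024] zmax 0.2111 rect [ 544.6 -216.5] [10.1 24. ] 87.7
bar 532 [0.5302 0.2257 0.2046] zmax 0.2134 rect [530.8 225.7] [216.2  15.6] 87.1
strap 351 [ 0.5436 -0.2157  0.1498] zmax 0.1892 rect [ 544.5 -217. ] [ 20.9 107.8] 86.0
scene wtop 2977 [ 0.5559 -0.2     0.0488] zmax 0.055 rect [ 539.2 -218.6] [217.1 200.4] 81.4
scene tab 107 [ 0.5469 -0.2169  0.1919] zmax 0.2091 rect [ 545.2 -218.2] [16.3 25.3] 85.4
scene bar 563 [0.5336 0.2269 0.2036] zmax 0.2129 rect [533.9 223.1] [213.8  19.2] 87.7
[[ 0.     0.359 -0.933]
 [-0.    -0.933 -0.359]
 [-1.     0.    -0.   ]]
```

The task's bridge is the grey steel one on the warmer, at top (380,220) and scene (283,200). The green one at top (413,128) and the yellow one at top (358,318) are look-alikes. The enlarged crop confirms the grey bridge straddles the dark block and jaws on the white warmer. Sizes measured: warmer 210x189, tab 10x24, bar at z≈0.205.

```bash
cat >> h.py <<'E'
def go(x,y,zg,yawdeg):
    """offset (mm, tool axes) and twist to put grasp point at x,y,zg with tool y at yaw"""
    o=monitor.get_obs(); R=Ro.from_quat(o["ee_rot"]).as_matrix()
    D=np.array([x,y,zg-manip.tcp_to_grasp])-o["position"]
    cur=np.degrees(np.arctan2(R[1,1],R[0,1])); tw=-((yawdeg-cur+180)%360-180)
    print("t",round(o["clock"],2),"off",(R.T@D*1000).round(1),"twist",round(tw,2),"grip",round(o["grip_width"],3),"xdir",R[:,0].round(3),"F",o["ft_force"].round(1))
E
python3 - <<'E'
from h import *
go(.5445,-.2165,.26,-94); go(.5445,-.2165,.1855,-94)
E
```

```text
t 1.1 off [ -48.1 -227.7 -430.6] twist 25.02 grip 0.997 xdir [ 0. -0. -1.] F [-0.9  0.4 -0.2]
t 1.1 off [  26.4 -227.7 -430.6] twist 25.02 grip 0.997 xdir [ 0. -0. -1.] F [-0.9  0.4 -0.2]
```

Emit:
send_rows(
  grip=[0,0,0,0,0],
  offset=[
    [-35,-10,-20],
    [-50,-30,-50],
    [-50,-50,-85],
    [-50,-65,-120],
    [-50,-80,-155],
  ],
  twist=[5,10,15,20,25],
  newtons=40,
)

```text
clock: 1.52
position: [0.3412, -0.4518, 0.2439]
ee_rot: [0.707, -0.027, -0.706, -0.026]
ft_force: [0.1, -0.5, 0.3]
grip_width: 1.0
```

Run:
```python
from h import *
go(.5445,-.2165,.26,-94)
```

```text
t 1.52 off [   2.5 -249.8 -185.3] twist -0.25 grip 1.0 xdir [ 0.001 -0.001 -1.   ] F [ 0.1 -0.5  0.3]
```

Emit:
send_rows(
  grip=[0,0,0,0,0],
  offset=[
    [0,-33,-24],
    [0,-66,-49],
    [0,-99,-74],
    [0,-132,-98],
    [0,-165,-122],
  ],
  twist=[0,0,0,0,0],
)

```text
clock: 1.93
position: [0.4744, -0.2953, 0.2435]
ee_rot: [0.707, -0.025, -0.706, -0.024]
ft_force: [-0.2, -1.2, -0.1]
grip_width: 1.002
```

Emit:
send_rows(
  grip=[0,0,0,0,0],
  offset=[
    [0,-33,-24],
    [0,-66,-49],
    [0,-84,-62],
    [0,-84,-62],
    [0,-84,-62],
  ],
  twist=[0,0,0,0,0],
)

```text
clock: 2.35
position: [0.5418, -0.216, 0.2431]
ee_rot: [-0.707, 0.023, 0.707, 0.024]
ft_force: [-0.3, -0.8, 0.7]
grip_width: 0.998
```

Run:
```python
from h import *
go(.5445,-.2165,.1855,-94)
for c in ["top","scene"]:
    p,d=viewer.camera(c); cv2.imwrite(f"pics/{c}1.png",p)
```

```text
t 2.35 off [76.3  0.3 -2.7] twist 0.2 grip 0.998 xdir [-0.  0. -1.] F [-0.3 -0.8  0.7]
```

View pics/scene1.png

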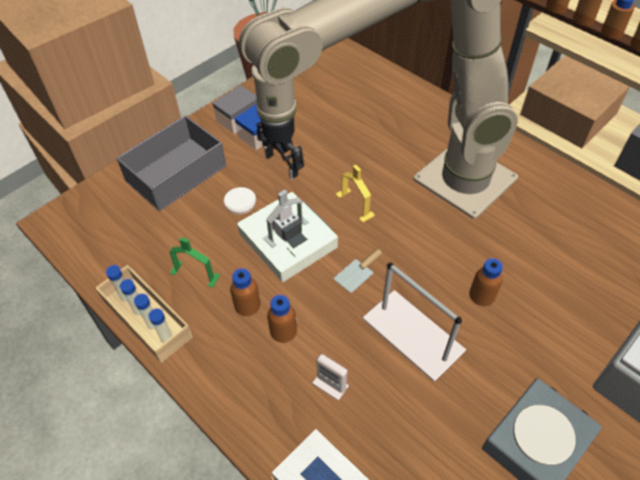

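Run:
```python
from h import *
o=monitor.get_obs(); print(o["clock"],o["position"]); print(w2px("scene",[o["position"]]),w2px("top",[o["position"]]))
for c in ["top","scene"]:
    p,d=viewer.camera(c); cv2.imwrite(f"pics/{c}2.png",p)
a=cv2.imread("pics/top2.png")[130:330,260:460]; b=cv2.imread("pics/scene2.png")[100:300,190:390]
cv2.imwrite("pics/c2.png",cv2.resize(np.hstack([a,b]),(800,400)))
```

```text
2.45 [ 0.54049422 -0.218627    0.24315248]
[[282.91880457 181.55205218]] [[387.04496997 222.1629914 ]]
```

View pics/c2.png

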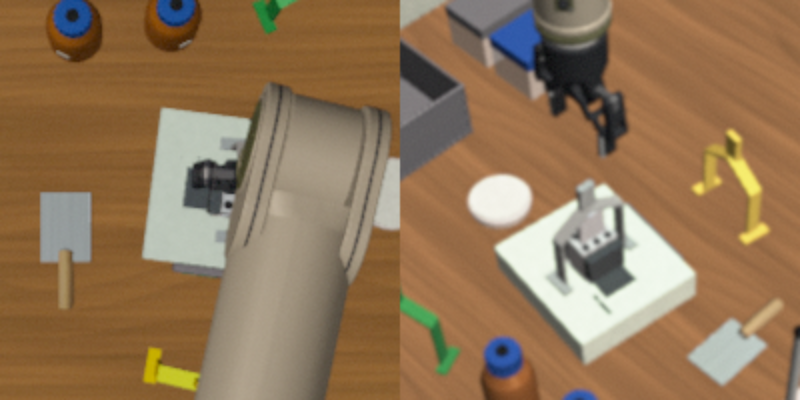

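Run:
```python
from h import *
o=monitor.get_obs();R=Ro.from_quat(o["ee_rot"]).as_matrix();print(o["clock"],o["position"])
for s in (-1,1):
  X=o["position"]+R@np.array([-.013,s*.0425,0]); print(X,(w2px("scene",[X])-[190,100])*2+[400,0],(w2px("top",[X])-[260,130])*2)
d=viewer.camera("scene")[1]; v,u=np.mgrid[140:180,265:310]
W=px2w("scene",np.c_[u.ravel(),v.ravel()],depth=d[v,u].ravel())
m=(W[:,2]>.2)&(W[:,2]<.3); S=W[m];print(len(S)); 
for z in np.arange(.22,.3,.01):
  q=S[(S[:,2]>z)&(S[:,2]<z+.01)]; print(z.round(2),len(q),q.mean(0).round(3) if len(q) else "", q[:,1].min().round(3) if len(q) else "", q[:,1].max().round(3) if len(q) else "")
```

```text
2.55 [ 0.54028104 -0.21906448  0.24329072]
[ 0.54333348 -0.17666533  0.25626165] [[607.10867396 174.34401188]] [[216.58447176 181.25887251]]
[ 0.53723187 -0.26144603  0.25631978] [[563.61186373 137.25083765]] [[295.27700348 186.48315381]]
14
0.22 0   
0.23 0   
0.24 0   
0.25 0   
0.26 0   
0.27 0   
0.28 0   
0.29 14 [ 0.542 -0.239  0.297] -0.272 -0.169
```

Run:
```python
from h import *
o=monitor.get_obs();print(o["clock"],o["position"],o["joint_pos"].round(3))
p,d=viewer.camera("scene"); v,u=np.mgrid[90:185,245:320]
W=px2w("scene",np.c_[u.ravel(),v.ravel()],depth=d[v,u].ravel())
m=(W[:,2]>.21)&(abs(W[:,0]-.54)<.12)&(abs(W[:,1]+.22)<.12); S=W[m];print(len(S))
for z in np.arange(.22,.45,.01):
  q=S[(S[:,2]>z)&(S[:,2]<z+.01)]; print(z.round(2),len(q),(q.mean(0).round(3),q.min(0).round(3),q.max(0).round(3)) if len(q) else "")
cv2.imwrite("pics/c3.png",cv2.resize(p[90:190,240:340],(600,600),interpolation=cv2.INTER_CUBIC))
d0=np.load("scene0.npy"); v,u=np.mgrid[0:80,235:320]
W=px2w("scene",np.c_[u.ravel(),v.ravel()],depth=d0[v,u].ravel())
m=(W[:,2]>.1)&(W[:,2]<.45)&(abs(W[:,0]-.224)<.12)&(abs(W[:,1]+.583)<.12);S=W[m]
print("start", len(S),S.min(0))
for z in np.arange(.18,.35,.01):
  q=S[(S[:,2]>z)&(S[:,2]<z+.01)]; print(z.round(2),len(q),(q.mean(0).round(3),q.min(0).round(3),q.max(0).round(3)) if len(q) else "")
```

```text
2.6 [ 0.54032567 -0.21892745  0.2433241 ] [ 0.587  0.238 -0.337  1.485  0.079  1.432 -1.395]
2705
0.22 0 
0.23 0 
0.24 0 
0.25 0 
0.26 0 
0.27 0 
0.28 0 
0.29 9 (array([ 0.539, -0.244,  0.297]), array([ 0.527, -0.268,  0.295]), array([ 0.551, -0.171,  0.3  ]))
0.3 54 (array([ 0.544, -0.22 ,  0.306]), array([ 0.524, -0.27 ,  0.3  ]), array([ 0.556, -0.163,  0.31 ]))
0.31 52 (array([ 0.543, -0.221,  0.315]), array([ 0.526, -0.27 ,  0.31 ]), array([ 0.556, -0.162,  0.32 ]))
0.32 46 (array([ 0.544, -0.218,  0.324]), array([ 0.528, -0.276,  0.32 ]), array([ 0.555, -0.163,  0.33 ]))
0.33 34 (array([ 0.545, -0.239,  0.335]), array([ 0.531, -0.274,  0.33 ]), array([ 0.557, -0.163,  0.34 ]))
0.34 89 (array([ 0.548, -0.204,  0.346]), array([ 0.531, -0.294,  0.34 ]), array([ 0.56 , -0.145,  0.35 ]))
0.35 100 (array([ 0.548, -0.199,  0.355]), array([ 0.533, -0.292,  0.35 ]), array([ 0.56 , -0.144,  0.36 ]))
0.36 113 (array([ 0.551, -0.197,  0.365]), array([ 0.533, -0.292,  0.36 ]), array([ 0.562, -0.145,  0.37 ]))
0.37 103 (array([ 0.551, -0.194,  0.375]), array([ 0.534, -0.29 ,  0.37 ]), array(
[... 1371 characters left out ...]
.646,  0.28 ]), array([ 0.258, -0.529,  0.29 ]))
0.29 89 (array([ 0.228, -0.58 ,  0.296]), array([ 0.187, -0.651,  0.29 ]), array([ 0.261, -0.512,  0.3  ]))
0.3 113 (array([ 0.224, -0.571,  0.305]), array([ 0.186, -0.653,  0.3  ]), array([ 0.264, -0.507,  0.31 ]))
0.31 126 (array([ 0.228, -0.576,  0.315]), array([ 0.186, -0.651,  0.31 ]), array([ 0.262, -0.508,  0.32 ]))
0.32 111 (array([ 0.229, -0.568,  0.325]), array([ 0.186, -0.652,  0.32 ]), array([ 0.266, -0.511,  0.33 ]))
0.33 154 (array([ 0.233, -0.579,  0.336]), array([ 0.185, -0.649,  0.33 ]), array([ 0.264, -0.514,  0.34 ]))
0.34 135 (array([ 0.226, -0.573,  0.345]), array([ 0.189, -0.648,  0.34 ]), array([ 0.26 , -0.511,  0.35 ]))
```

View pics/c3.png

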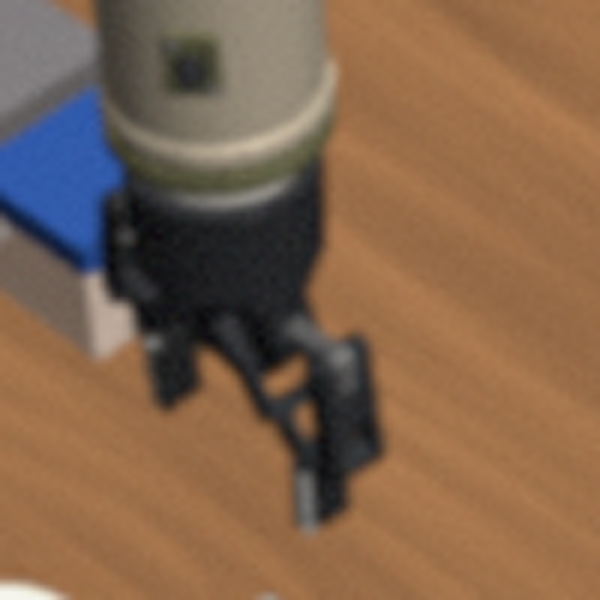

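Open fingertips show in depth at z≈0.296, where the reported TCP implies ≈0.256. I'll shut the fingers here to find where the tips really are.

Emit:
send_rows(
  grip=[255,255,255,255,255],
  offset=[
    [0,0,0],
    [0,0,0],
    [0,0,0],
    [0,0,0],
    [0,0,0],
  ],
  twist=[0,0,0,0,0],
)

```text
clock: 3.07
position: [0.541, -0.2176, 0.2432]
ee_rot: [0.707, -0.025, -0.707, -0.025]
ft_force: [-0.3, 0.5, 0.4]
grip_width: 0.299
```

```bash
cat >> h.py <<'E'
def prof(c,x,y,r,z0,z1,dz=.01):
    p,d=viewer.camera(c); v,u=np.mgrid[0:480,0:640]
    W=px2w(c,np.c_[u.ravel(),v.ravel()],depth=d.ravel())
    S=W[(d.ravel()>0)&(W[:,2]>z0)&(abs(W[:,0]-x)<r)&(abs(W[:,1]-y)<r)]
    for z in np.arange(z0,z1,dz):
        q=S[(S[:,2]>z)&(S[:,2]<z+dz)]
        if len(q): print(z.round(3),len(q),q.mean(0).round(4),q.min(0).round(3),q.max(0).round(3))
    return p,W,d
E
python3 - <<'E'
from h import *
o=monitor.get_obs();print(o["clock"],o["position"],o["grip_width"])
p,_,_=prof("scene",.54,-.219,.08,.21,.36)
cv2.imwrite("pics/c4.png",cv2.resize(p[90:250,220:380],(600,600),interpolation=cv2.INTER_CUBIC))
E
```

```text
3.0667 [ 0.54101441 -0.2175974   0.24324057] 0.29907748611800544
0.28 24 [ 0.5447 -0.2221  0.2868] [ 0.531 -0.237  0.281] [ 0.553 -0.196  0.29 ]
0.29 46 [ 0.545  -0.2149  0.296 ] [ 0.532 -0.239  0.29 ] [ 0.553 -0.191  0.3  ]
0.3 44 [ 0.5452 -0.2129  0.3051] [ 0.531 -0.246  0.3  ] [ 0.554 -0.189  0.31 ]
0.31 36 [ 0.5477 -0.2175  0.3148] [ 0.537 -0.241  0.311] [ 0.555 -0.191  0.319]
0.32 41 [ 0.5474 -0.2218  0.3259] [ 0.533 -0.26   0.32 ] [ 0.557 -0.176  0.33 ]
0.33 85 [ 0.5481 -0.2125  0.3349] [ 0.533 -0.267  0.33 ] [ 0.558 -0.171  0.34 ]
0.34 57 [ 0.5494 -0.213   0.3454] [ 0.533 -0.271  0.34 ] [ 0.559 -0.166  0.35 ]
0.35 112 [ 0.5495 -0.2121  0.3544] [ 0.531 -0.277  0.35 ] [ 0.56 -0.16  0.36]
```

View pics/c4.png

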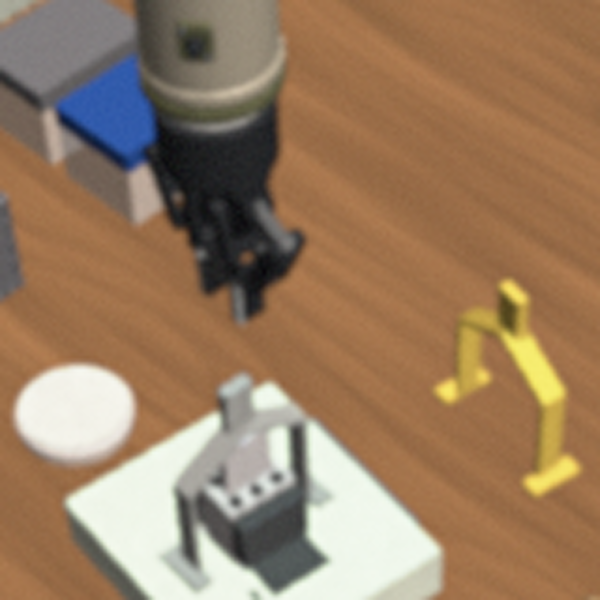

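The shut tips are at z≈0.281 against a reported 0.243. The same +38–40 mm difference shows at the start pose, so I'll add it to every reported height. I'll reopen and descend partway, then check.

Emit:
send_rows(
  grip=[0,0,0,0,0],
  offset=[
    [5,-1,-4],
    [20,-1,-4],
    [40,-1,-4],
    [65,-1,-4],
    [80,-1,-4],
  ],
  twist=[0,0,0,0,0],
)

```text
clock: 3.53
position: [0.5444, -0.2164, 0.1605]
ee_rot: [-0.706, 0.024, 0.707, 0.025]
ft_force: [-0.4, 0.2, -0.8]
grip_width: 0.899
```

Run:
```python
from h import *
o=monitor.get_obs();print(o["clock"],o["position"],o["grip_width"],o["ft_force"])
p,_,_=prof("scene",.54,-.219,.08,.19,.26)
cv2.imwrite("pics/c5.png",cv2.resize(p[120:260,220:360],(600,600),interpolation=cv2.INTER_CUBIC))
```

```text
3.5333 [ 0.54441335 -0.21638761  0.16045217] 0.8985303827556151 [-0.38596416  0.20997986 -0.750364  ]
0.19 25 [ 0.5466 -0.2164  0.1952] [ 0.532 -0.224  0.191] [ 0.558 -0.211  0.2  ]
0.2 39 [ 0.5454 -0.2191  0.2045] [ 0.532 -0.258  0.2  ] [ 0.556 -0.174  0.21 ]
0.21 27 [ 0.5451 -0.2281  0.2153] [ 0.531 -0.263  0.21 ] [ 0.558 -0.167  0.22 ]
0.22 50 [ 0.5476 -0.2113  0.2246] [ 0.531 -0.265  0.22 ] [ 0.561 -0.164  0.23 ]
0.23 45 [ 0.5493 -0.2184  0.2352] [ 0.532 -0.263  0.23 ] [ 0.56  -0.165  0.24 ]
0.24 32 [ 0.5471 -0.2362  0.2445] [ 0.535 -0.263  0.24 ] [ 0.559 -0.167  0.249]
0.25 44 [ 0.5538 -0.2059  0.257 ] [ 0.542 -0.283  0.25 ] [ 0.563 -0.148  0.26 ]
0.26 81 [ 0.5515 -0.1934  0.265 ] [ 0.538 -0.286  0.26 ] [ 0.563 -0.145  0.27 ]
```

View pics/c5.png

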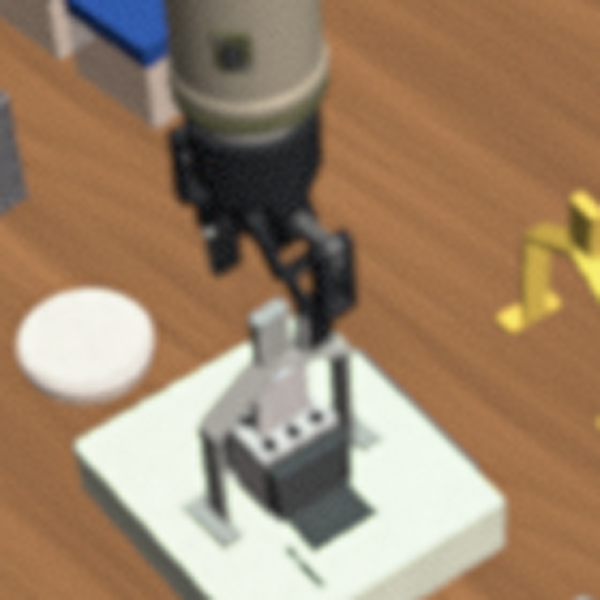

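The tips are level with the tab top and straddle it, so I'll go down 28 mm and close.

Emit:
send_rows(
  grip=[0,0,255,255,255],
  offset=[
    [15,0,0],
    [28,0,0],
    [28,0,0],
    [28,0,0],
    [28,0,0],
  ],
  twist=[0,0,0,0,0],
  newtons=60,
)

```text
clock: 4.0
position: [0.5457, -0.2169, 0.1363]
ee_rot: [0.707, -0.025, -0.706, -0.024]
ft_force: [-0.2, 0.4, -0.7]
grip_width: 0.606
```

Emit:
send_rows(
  grip=[255,255,255,255,255],
  offset=[
    [0,0,0],
    [0,0,0],
    [0,0,0],
    [0,0,0],
    [-10,0,0],
  ],
  twist=[0,0,0,0,0],
)

```text
clock: 4.42
position: [0.544, -0.2166, 0.1439]
ee_rot: [-0.706, 0.024, 0.708, 0.025]
ft_force: [-0.5, -0.9, -2.2]
grip_width: 0.106
```

Run:
```python
from h import *
o=monitor.get_obs();print(o["clock"],o["position"],o["grip_width"],o["ft_force"])
p,_,_=prof("scene",.54,-.219,.08,.19,.20)
cv2.imwrite("pics/c6.png",cv2.resize(p[120:260,220:360],(600,600),interpolation=cv2.INTER_CUBIC))
```

```text
4.4167 [ 0.54401777 -0.21656295  0.14389578] 0.10624151525742001 [-0.52634746 -0.92126914 -2.2058204 ]
0.19 27 [ 0.5504 -0.2105  0.1944] [ 0.539 -0.238  0.19 ] [ 0.558 -0.198  0.2  ]
0.2 28 [ 0.5523 -0.2089  0.2046] [ 0.541 -0.228  0.2  ] [ 0.557 -0.197  0.21 ]
```

View pics/c6.png

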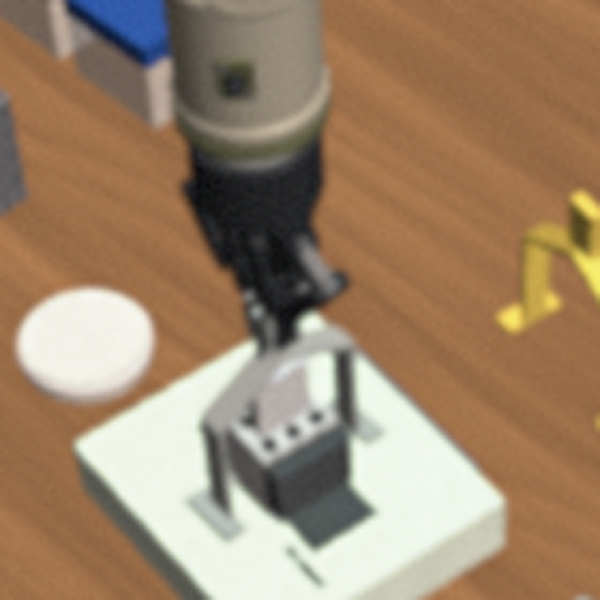

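Emit:
send_rows(
  grip=[255,255,255,255,255],
  offset=[
    [-30,0,0],
    [-68,0,0],
    [-108,0,0],
    [-148,0,0],
    [-188,0,0],
  ],
  twist=[0,0,0,0,0],
)

```text
clock: 4.88
position: [0.5446, -0.2166, 0.3359]
ee_rot: [0.707, -0.025, -0.706, -0.024]
ft_force: [1.2, -0.6, -1.1]
grip_width: 0.104
```

Run:
```python
from h import *
go(.531,.2255,.345+.0187,-92.2)
```

```text
t 4.88 off [  -9.3 -440.1   44.3] twist -1.78 grip 0.104 xdir [ 0.001 -0.    -1.   ] F [ 1.2 -0.6 -1.1]
```

Emit:
send_rows(
  grip=[255,255,255,255,255],
  offset=[
    [-5,-20,2],
    [-10,-55,5],
    [-10,-95,9],
    [-10,-135,13],
    [-10,-175,17],
  ],
  twist=[0,0,0,0,0],
)

```text
clock: 5.3
position: [0.5398, -0.0393, 0.3439]
ee_rot: [0.707, -0.025, -0.706, -0.025]
ft_force: [0.5, -0.0, -0.7]
grip_width: 0.109
```

Emit:
send_rows(
  grip=[255,255,255,255,255],
  offset=[
    [0,-40,4],
    [0,-80,8],
    [0,-120,12],
    [0,-160,16],
    [0,-200,20],
  ],
  twist=[0,0,0,-1,-2],
)

```text
clock: 5.72
position: [0.5337, 0.1617, 0.344]
ee_rot: [0.707, -0.012, -0.707, -0.012]
ft_force: [1.0, -0.0, -2.0]
grip_width: 0.105
```

Run:
```python
from h import *
go(.531,.2255,.345+.0187,-92.2)
```

```text
t 5.72 off [ -1.  -63.7   4.9] twist 0.24 grip 0.105 xdir [ 0.001 -0.    -1.   ] F [ 1. -0. -2.]
```

Emit:
send_rows(
  grip=[255,255,255,255,255],
  offset=[
    [0,-30,2],
    [0,-55,4],
    [0,-64,5],
    [0,-64,5],
    [0,-64,5],
  ],
  twist=[0,0,0,0,0],
)

```text
clock: 6.13
position: [0.5316, 0.2233, 0.3433]
ee_rot: [0.707, -0.012, -0.707, -0.012]
ft_force: [0.2, -0.7, -1.7]
grip_width: 0.11
```

Run:
```python
from h import *
go(.531,.2255,.178+.0187,-92.2)
p,W,d=prof("scene",.531,.2255,.08,.2,.36,.02)
cv2.imwrite("pics/c7.png",cv2.resize(p[160:360,330:530],(600,600),interpolation=cv2.INTER_CUBIC))
```

```text
t 6.13 off [165.3  -2.3   0.7] twist 0.22 grip 0.11 xdir [ 0.    -0.001 -1.   ] F [ 0.2 -0.7 -1.7]
0.2 301 [0.5335 0.234  0.2054] [0.525 0.146 0.2  ] [0.542 0.305 0.213]
0.24 129 [0.5499 0.221  0.2579] [0.464 0.196 0.252] [0.6   0.246 0.26 ]
0.26 191 [0.5408 0.2225 0.266 ] [0.466 0.199 0.26 ] [0.601 0.245 0.28 ]
0.28 105 [0.5332 0.2218 0.2903] [0.475 0.208 0.28 ] [0.589 0.233 0.3  ]
0.3 96 [0.5325 0.2227 0.3093] [0.477 0.209 0.3  ] [0.589 0.234 0.32 ]
0.32 77 [0.5547 0.2226 0.329 ] [0.479 0.208 0.32 ] [0.588 0.234 0.34 ]
0.34 205 [0.5614 0.2219 0.3511] [0.479 0.208 0.34 ] [0.588 0.234 0.36 ]
```

View pics/c7.png

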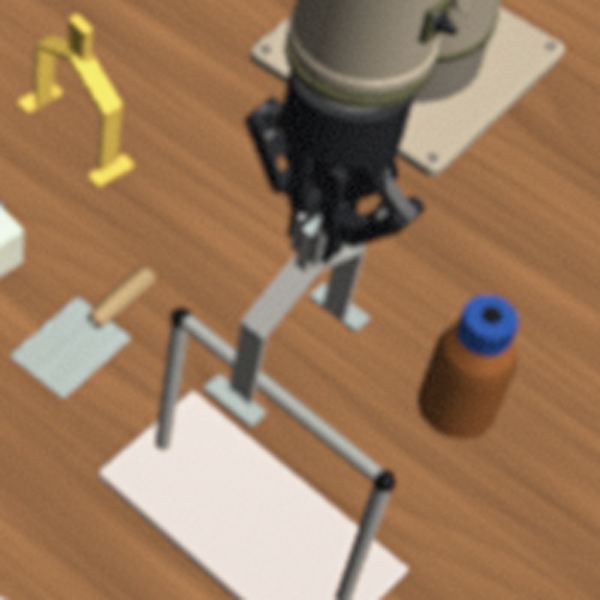

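The bridge hangs over the bar with its legs at x≈0.478 and 0.588, and the bar is at 0.531–0.533. Its soles are at 0.257, as predicted. I'll lower it.

Emit:
send_rows(
  grip=[255,255,255,255,255],
  offset=[
    [30,-1,0],
    [65,-1,0],
    [100,-1,0],
    [130,-1,0],
    [150,-1,0],
  ],
  twist=[0,0,0,0,0],
)

```text
clock: 6.6
position: [0.5312, 0.2216, 0.1902]
ee_rot: [-0.706, 0.014, 0.708, 0.013]
ft_force: [-0.3, -0.1, -1.2]
grip_width: 0.104
```

Emit:
send_rows(
  grip=[255,255,255,255,255],
  offset=[
    [4,0,0],
    [8,0,0],
    [11,0,0],
    [13,0,0],
    [13,0,0],
  ],
  twist=[0,0,0,0,0],
)

```text
clock: 7.02
position: [0.5325, 0.2246, 0.1825]
ee_rot: [0.708, -0.013, -0.706, -0.013]
ft_force: [-2.1, -2.6, 3.9]
grip_width: 0.106
```

Run:
```python
from h import *
go(.531,.2255,.178+.0187,-92.2)
p,W,d=prof("scene",.531,.2255,.09,.06,.36,.03)
cv2.imwrite("pics/c8.png",cv2.resize(p[200:360,340:500],(600,600),interpolation=cv2.INTER_CUBIC))
```

```text
t 7.02 off [ 4.5 -0.9  1.6] twist 0.16 grip 0.106 xdir [ 0.003 -0.    -1.   ] F [-2.1 -2.6  3.9]
0.09 186 [0.5719 0.2202 0.1022] [0.479 0.196 0.093] [0.601 0.315 0.12 ]
0.12 91 [0.5469 0.2216 0.137 ] [0.479 0.208 0.12 ] [0.588 0.233 0.15 ]
0.15 74 [0.5551 0.2235 0.1634] [0.479 0.209 0.151] [0.589 0.235 0.179]
0.18 577 [0.5447 0.2254 0.2013] [0.505 0.137 0.18 ] [0.589 0.315 0.21 ]
0.21 95 [0.5415 0.2311 0.2262] [0.531 0.137 0.21 ] [0.548 0.314 0.24 ]
0.24 147 [0.5413 0.2239 0.2559] [0.524 0.188 0.24 ] [0.548 0.259 0.27 ]
0.27 301 [0.5422 0.2215 0.2839] [0.521 0.168 0.27 ] [0.552 0.28  0.3  ]
0.3 446 [0.5418 0.2314 0.3146] [0.518 0.16  0.3  ] [0.555 0.287 0.33 ]
0.33 163 [0.5499 0.2463 0.3475] [0.526 0.183 0.33 ] [0.572 0.266 0.36 ]
```

View pics/c8.png

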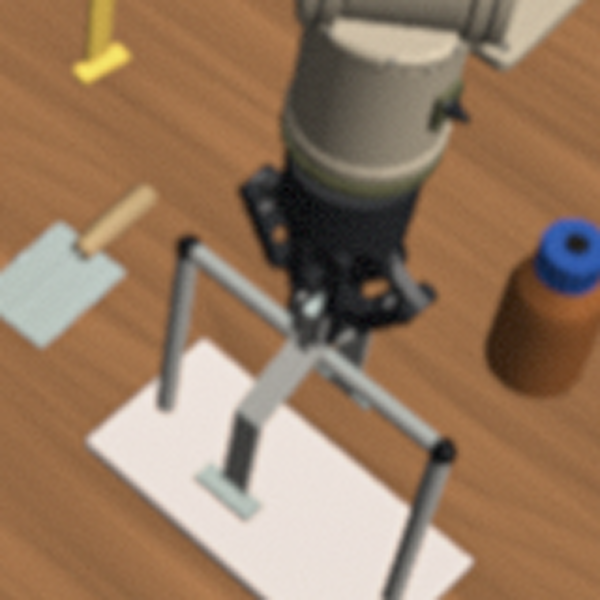

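The bridge is bearing on the bar (about +5 N upward), so I'll release and back off straight up.

Emit:
send_rows(
  grip=[200,150,100,60,60],
  offset=[
    [-1,0,0],
    [-1,0,0],
    [-1,0,0],
    [-1,0,0],
    [-1,0,0],
  ],
  twist=[0,0,0,0,0],
)

```text
clock: 7.48
position: [0.5316, 0.225, 0.1813]
ee_rot: [0.707, -0.012, -0.707, -0.012]
ft_force: [-0.9, 0.5, 0.5]
grip_width: 0.759
```

Emit:
send_rows(
  grip=[60,60,60,60,60],
  offset=[
    [0,0,0],
    [-10,0,0],
    [-25,0,0],
    [-50,0,0],
    [-85,0,0],
  ],
  twist=[0,0,0,0,0],
)

```text
clock: 7.9
position: [0.5304, 0.2244, 0.2658]
ee_rot: [-0.706, 0.013, 0.708, 0.012]
ft_force: [1.0, -0.1, -0.4]
grip_width: 0.762
```

Run:
```python
from h import *
go(.54,-.2176,.31,-7.5); go(.54,-.2176,.31,172.5)
print(monitor.get_obs()["joint_pos"].round(2))
p,W,d=prof("scene",.531,.2255,.09,.06,.27,.03)
cv2.imwrite("pics/c9.png",cv2.resize(p[200:360,340:500],(600,600),interpolation=cv2.INTER_CUBIC))
```

```text
t 7.9 off [-25.  441.4 -24.7] twist -84.47 grip 0.762 xdir [-0.003 -0.001 -1.   ] F [ 1.  -0.1 -0.4]
t 7.9 off [-25.  441.4 -24.7] twist 95.53 grip 0.762 xdir [-0.003 -0.001 -1.   ] F [ 1.  -0.1 -0.4]
[ 0.05  0.26 -0.64  1.45  0.15  1.49 -2.2 ]
0.09 177 [0.5701 0.2217 0.1003] [0.457 0.197 0.09 ] [0.595 0.315 0.12 ]
0.12 95 [0.5367 0.2232 0.135 ] [0.476 0.209 0.12 ] [0.585 0.315 0.15 ]
0.15 82 [0.5503 0.2249 0.1649] [0.476 0.21  0.151] [0.588 0.315 0.18 ]
0.18 652 [0.537  0.2264 0.2002] [0.478 0.136 0.181] [0.586 0.315 0.21 ]
0.21 93 [0.5375 0.2285 0.2211] [0.522 0.153 0.21 ] [0.548 0.311 0.24 ]
0.24 66 [0.5364 0.2236 0.2481] [0.522 0.217 0.24 ] [0.551 0.229 0.255]
```

View pics/c9.png

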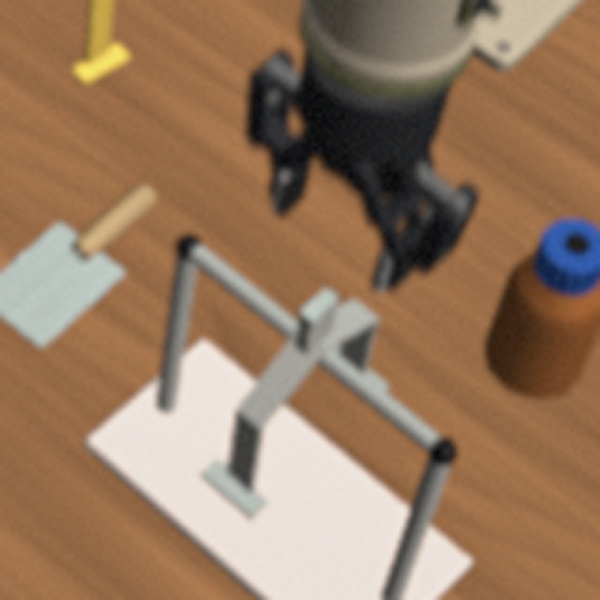

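The bridge hangs on the bar by itself, with its apex at scene crop (320,335). Next I'll measure the block's fin with the warmer in clear view.

Run:
```python
from h import *
for c,a in (("top",(355,400,200,245)),("scene",(265,310,200,235))):
    p,d=viewer.camera(c); v,u=np.mgrid[a[2]:a[3],a[0]:a[1]]
    W=px2w(c,np.c_[u.ravel(),v.ravel()],depth=d[v,u].ravel())
    for z0,z1 in ((.135,.165),(.11,.135),(.085,.108)):
        S=W[(W[:,2]>z0)&(W[:,2]<z1)]
        if len(S)>3:
            r=cv2.minAreaRect((S[:,:2]*1000).astype(np.float32)); print(c,z0,len(S),S.mean(0).round(4),np.round(r[0],1),np.round(r[1],1),round(r[2],1))
    print([(np.round(q["position"],1).tolist(),round(q["score"],2)) for q in viewer.spot_point("block_fin",c)])
    cv2.imwrite(f"pics/{c}10.png",p)
print(w2px("top",[[.54,-.2176,.148]]),w2px("scene",[[.54,-.2176,.132]]))
a=cv2.imread("pics/top10.png")[170:280,320:430];b=cv2.imread("pics/scene10.png")[165:285,230:350]
cv2.imwrite("pics/c10.png",np.hstack([cv2.resize(a,(400,400),interpolation=2),cv2.resize(b,(400,400),interpolation=2)]))
```

```text
top 0.135 82 [ 0.5413 -0.2162  0.147 ] [ 541.5 -216.6] [10.1 38.9] 82.7
top 0.11 20 [ 0.538  -0.2124  0.1218] [ 540.  -212.3] [38.7  8.3] 5.1
top 0.085 563 [ 0.541  -0.2155  0.0978] [ 541.4 -216.5] [68.4 58.1] 82.2
[([383.4, 222.0], 0.67), ([186.4, 227.9], 0.48)]
scene 0.135 93 [ 0.5434 -0.2172  0.1457] [ 541.7 -217.9] [14.9 41.5] 81.7
scene 0.11 84 [ 0.5443 -0.2158  0.1227] [ 543.6 -213.8] [17.  39.9] 70.5
scene 0.085 379 [ 0.5489 -0.208   0.0974] [ 542.3 -217.2] [72.9 61.4] 81.1
[([281.7, 213.3], 0.72), ([425.8, 284.8], 0.56)]
[[381.77811114 224.54345085]] [[285.94607025 210.59306966]]
```

View pics/c10.png

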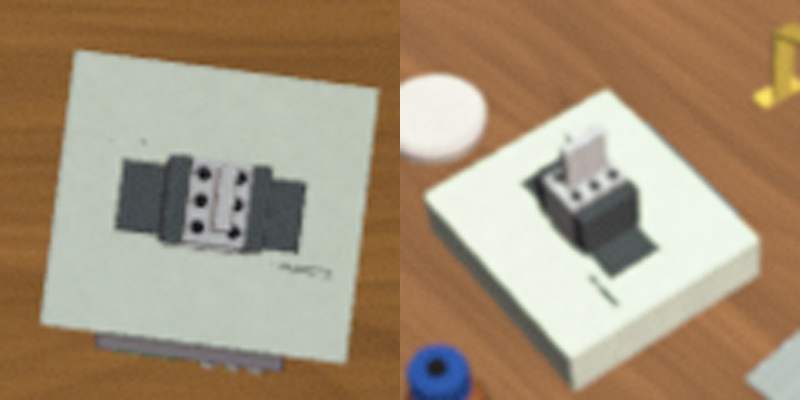

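The block stands square between the jaws. Its fin is at (0.5415, -0.217) with yaw -7.5°, so I'll grip across its 40 mm width (tool y along warmer x), which lets it pivot between the pads as it leans.

Emit:
send_rows(
  grip=[0,0,0,0,0],
  offset=[
    [-5,20,0],
    [-5,55,-2],
    [0,95,-5],
    [0,135,-8],
    [0,175,-10],
  ],
  twist=[-7,-14,-21,-28,-35],
)

```text
clock: 8.57
position: [0.5345, 0.0597, 0.2649]
ee_rot: [-0.681, -0.189, 0.682, -0.189]
ft_force: [1.6, 0.7, 0.9]
grip_width: 1.0
```

Run:
```python
from h import *
go(.5415,-.217,.23,-7.5)
```

```text
t 8.57 off [ 53.7 240.9 136.3] twist -51.53 grip 1.0 xdir [-0.002 -0.    -1.   ] F [1.6 0.7 0.9]
```

Emit:
send_rows(
  grip=[0,0,0,0,0],
  offset=[
    [0,34,19],
    [0,68,38],
    [5,102,58],
    [10,136,77],
    [15,170,96],
  ],
  twist=[-7,-14,-21,-28,-35],
)

```text
clock: 8.98
position: [0.5385, -0.128, 0.2512]
ee_rot: [-0.6, -0.373, 0.601, -0.373]
ft_force: [0.4, 0.4, -0.2]
grip_width: 0.999
```

Run:
```python
from h import *
go(.5415,-.217,.20,-7.5)
```

```text
t 8.98 off [69.9 42.2 78.5] twist -18.79 grip 0.999 xdir [-0.001  0.    -1.   ] F [ 0.4  0.4 -0.2]
```

Emit:
send_rows(
  grip=[0,0,0,0,0],
  offset=[
    [0,16,30],
    [0,32,60],
    [0,42,78],
    [0,42,78],
    [0,42,78],
  ],
  twist=[-6,-12,-15,-15,-15],
)

```text
clock: 9.4
position: [0.5411, -0.2159, 0.2508]
ee_rot: [-0.548, -0.447, 0.549, -0.445]
ft_force: [-0.3, 2.0, -0.7]
grip_width: 0.999
```

Run:
```python
from h import *
go(.5415,-.217,.074+.0187,-7.5)
go(.5415,-.217,.074+.0187,-7.5)
```

```text
t 9.4 off [176.8   1.    1.1] twist -4.3 grip 0.999 xdir [-0.002  0.001 -1.   ] F [-0.3  2.  -0.7]
t 9.4 off [176.8   1.    1.1] twist -4.3 grip 0.999 xdir [-0.002  0.001 -1.   ] F [-0.3  2.  -0.7]
```

Emit:
send_rows(
  grip=[0,0,0,0,0],
  offset=[
    [30,1,1],
    [65,1,1],
    [95,1,1],
    [110,1,1],
    [110,1,1],
  ],
  twist=[-4,-4,-4,-4,-4],
)

```text
clock: 9.82
position: [0.5404, -0.2136, 0.1379]
ee_rot: [-0.531, -0.468, 0.533, -0.464]
ft_force: [-0.0, -0.2, -0.6]
grip_width: 1.0
```

Run:
```python
from h import *
go(.5415,-.217,.074+.0187,-7.5)
p,W,d=prof("scene",.5415,-.217,.08,.13,.22,.01)
go(.5415,-.217,.074+.0187,-7.5)
cv2.imwrite("pics/c11.png",cv2.resize(p[120:260,220:360],(600,600),interpolation=cv2.INTER_CUBIC))
```

```text
t 9.82 off [63.9  2.   3.4] twist -0.05 grip 1.0 xdir [-0.006  0.003 -1.   ] F [-0.  -0.2 -0.6]
0.13 35 [ 0.5428 -0.2162  0.1346] [ 0.521 -0.229  0.13 ] [ 0.563 -0.21   0.139]
0.14 58 [ 0.5422 -0.2179  0.146 ] [ 0.519 -0.228  0.141] [ 0.563 -0.211  0.15 ]
0.15 18 [ 0.5445 -0.2159  0.1523] [ 0.524 -0.219  0.15 ] [ 0.562 -0.21   0.156]
0.18 3 [ 0.5276 -0.2115  0.1885] [ 0.496 -0.217  0.187] [ 0.588 -0.204  0.189]
0.19 25 [ 0.5262 -0.2083  0.1958] [ 0.487 -0.221  0.19 ] [ 0.593 -0.196  0.2  ]
0.2 43 [ 0.5407 -0.211   0.205 ] [ 0.485 -0.227  0.2  ] [ 0.597 -0.196  0.21 ]
0.21 47 [ 0.5387 -0.2089  0.2153] [ 0.484 -0.226  0.21 ] [ 0.598 -0.196  0.22 ]
t 9.87 off [66.6  0.4  3. ] twist -0.05 grip 0.999 xdir [-0.003  0.002 -1.   ] F [-0.2 -0.4  0.3]
```

View pics/c11.png

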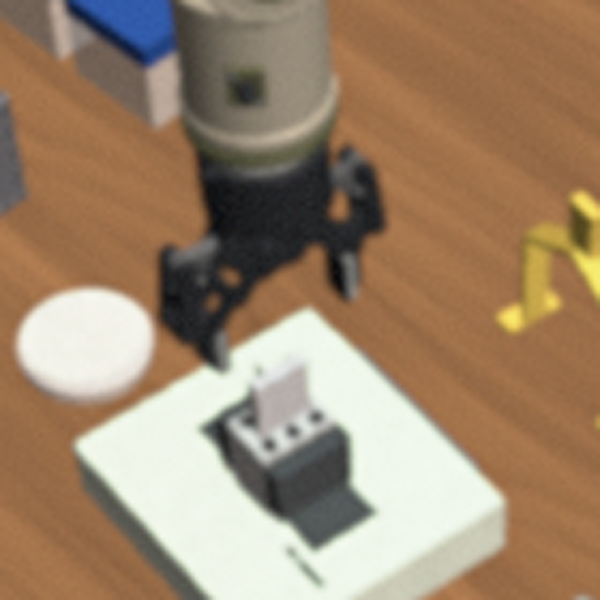

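The open tips are at z≈0.188, straddling the fin along warmer x. I'll descend 64 mm and close.

Emit:
send_rows(
  grip=[0,0,0,255,255],
  offset=[
    [25,0,3],
    [50,0,3],
    [64,0,3],
    [64,0,3],
    [64,0,3],
  ],
  twist=[0,0,0,0,0],
  newtons=50,
)

```text
clock: 10.28
position: [0.5431, -0.2184, 0.0795]
ee_rot: [0.532, 0.466, -0.532, 0.466]
ft_force: [0.1, 0.2, 0.5]
grip_width: 0.747
```

Emit:
send_rows(
  grip=[255,255,255,255,255],
  offset=[
    [0,0,0],
    [0,0,0],
    [0,0,0],
    [0,0,0],
    [0,0,0],
  ],
  twist=[0,0,0,0,0],
)

```text
clock: 10.7
position: [0.5433, -0.2191, 0.0804]
ee_rot: [0.532, 0.465, -0.532, 0.466]
ft_force: [-4.0, 1.4, 6.4]
grip_width: 0.457
```

Run:
```python
from h import *
p,W,d=prof("scene",.5415,-.217,.08,.085,.2,.01)
go(.5415,-.217,.074+.0187,-7.5)
cv2.imwrite("pics/c12.png",cv2.resize(p[140:260,230:350],(600,600),interpolation=cv2.INTER_CUBIC))
```

```text
0.085 95 [ 0.5545 -0.2015  0.0905] [ 0.516 -0.257  0.085] [ 0.576 -0.18   0.095]
0.095 240 [ 0.548  -0.2068  0.0995] [ 0.514 -0.257  0.095] [ 0.574 -0.182  0.105]
0.105 40 [ 0.5429 -0.2132  0.1091] [ 0.522 -0.225  0.105] [ 0.572 -0.195  0.115]
0.115 32 [ 0.5472 -0.2151  0.1199] [ 0.523 -0.221  0.115] [ 0.569 -0.211  0.125]
0.125 51 [ 0.545  -0.2141  0.1304] [ 0.51  -0.23   0.125] [ 0.576 -0.204  0.135]
0.135 67 [ 0.5452 -0.2151  0.14  ] [ 0.51  -0.231  0.135] [ 0.577 -0.204  0.145]
0.145 76 [ 0.5431 -0.2168  0.1494] [ 0.512 -0.228  0.145] [ 0.577 -0.202  0.155]
0.155 28 [ 0.5356 -0.2152  0.1597] [ 0.504 -0.232  0.155] [ 0.578 -0.205  0.165]
0.165 83 [ 0.5415 -0.2131  0.1704] [ 0.487 -0.236  0.165] [ 0.594 -0.2    0.175]
0.175 85 [ 0.5408 -0.2144  0.1796] [ 0.489 -0.234  0.175] [ 0.599 -0.199  0.185]
0.185 98 [ 0.5467 -0.214   0.1901] [ 0.485 -0.239  0.185] [ 0.604 -0.198  0.195]
0.195 77 [ 0.5368 -0.207   0.2001] [ 0.481 -0.22   0.195] [ 0.605 -0.199  0.205]
t 10.75 off [ 6.4 -2.1 -1.8] twist -0.13 grip 0.457 xdir [ 0.002 -0.001 -1.   ] F [-2.9  0.9  6.7]
```

View pics/c12.png

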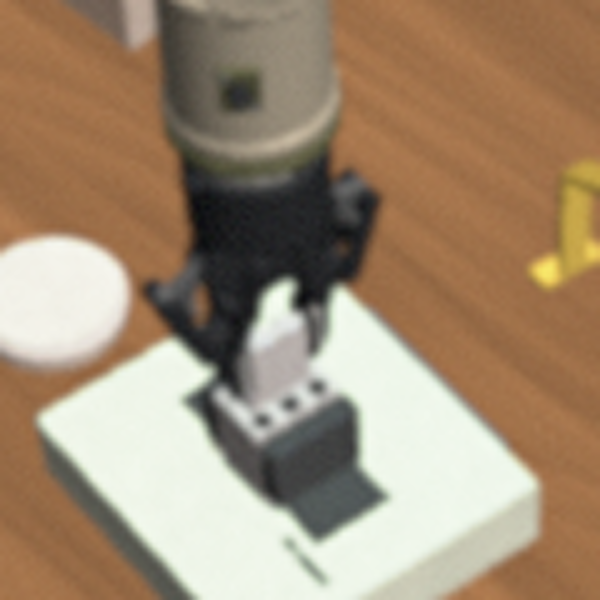

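The fin is gripped at opening 0.457 (≈39 mm), with the tips about 20 mm above the jaw tops. I'll lean toward warmer +y (tool -z) along the pivot arc.

Emit:
send_rows(
  grip=[255,255,255,255,255],
  offset=[
    [-0.5,0,-3],
    [-1,0,-6],
    [-1.7,0,-9],
    [-2,0,-12],
    [-2.4,0,-15],
  ],
  twist=[0,0,0,0,0],
)

```text
clock: 11.17
position: [0.5442, -0.2079, 0.0818]
ee_rot: [-0.532, -0.463, 0.534, -0.466]
ft_force: [-1.9, -12.1, 1.3]
grip_width: 0.454
```

Emit:
send_rows(
  grip=[255,255,255,255,255],
  offset=[
    [-0.2,0,-1],
    [-0.3,0,-2],
    [-0.4,0,-3],
    [-0.4,0,-3],
    [-0.4,0,-3],
  ],
  twist=[0,0,0,0,0],
)

```text
clock: 11.58
position: [0.5445, -0.2049, 0.0822]
ee_rot: [-0.532, -0.463, 0.534, -0.466]
ft_force: [-2.1, -9.5, 0.2]
grip_width: 0.458
```

```bash
cat >> h.py <<'E'
def blk(tag):
    a=np.radians(-7.5); ex=np.array([np.cos(a),np.sin(a)]); ey=np.array([-ex[1],ex[0]])
    o=monitor.get_obs(); q=(o["position"][:2]-[.5415,-.217]); print("t",round(o["clock"],2),"tcp local mm",(q@ex*1000).round(1),(q@ey*1000).round(1),"z",(o["position"][2]*1000).round(1),"F",o["ft_force"].round(1),"g",round(o["grip_width"],3))
    for c in ("scene","top"):
        p,d=viewer.camera(c); cv2.imwrite(f"pics/{c}_{tag}.png",p); v,u=np.mgrid[0:480,0:640]
        W=px2w(c,np.c_[u.ravel(),v.ravel()],depth=d.ravel()); L=(W[:,:2]-[.5415,-.217])@np.c_[ex,ey]*1000; z=W[:,2]*1000
        m0=(d.ravel()>0)&(abs(L[:,0])<26)&(abs(L[:,1])<70)
        for n,z0,z1 in (("jawtop",88,101),("jawmid",65,88),("slide",49,60)):
            m=m0&(z>z0)&(z<z1); y=L[m,1]
            if len(y)>3: print(c,n,len(y),"y",y.min().round(1),y.max().round(1))
        # fin: plane fit of points above neck
        m=m0&(z>106)&(z<150)&(abs(L[:,0])<14)&(abs(L[:,1])<40)
        if m.sum()>8:
            k=np.polyfit(z[m],L[m,1],1); print(c,"fin",m.sum(),"dy/dz",k[0].round(3),"y@132",np.polyval(k,132).round(1))
    b=cv2.imread(f"pics/scene_{tag}.png")[140:260,230:350];a=cv2.imread(f"pics/top_{tag}.png")[170:280,320:430]
    cv2.imwrite(f"pics/{tag}.png",np.hstack([cv2.resize(a,(400,400),interpolation=2),cv2.resize(b,(400,400),interpolation=2)]))
E
python3 -c "
from h import *
blk('r1')"
```

```text
t 11.58 tcp local mm 1.4 12.4 z 82.2 F [-2.1 -9.5  0.2] g 0.458
scene jawtop 158 y -35.5 44.6
scene jawmid 88 y -25.7 42.5
scene slide 202 y -68.5 69.8
scene fin 90 dy/dz -0.019 y@132 14.5
top jawtop 6 y 41.4 42.6
top jawmid 12 y 42.0 42.8
top slide 177 y 42.0 69.8
```

View pics/r1.png

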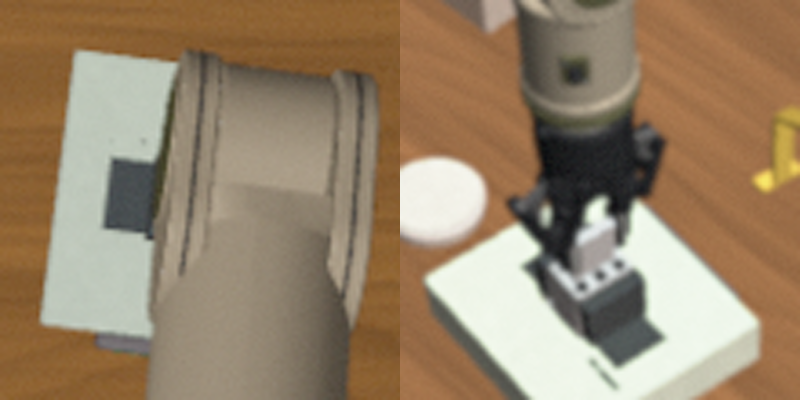

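The +y jaw's outer face is now at ≈42 mm (34 at the start), so it has moved about 8 mm. The arm lags the command under load by about 4 mm. I'll push 3 mm more for margin.

Emit:
send_rows(
  grip=[255,255,255,255,255],
  offset=[
    [-0.1,0,-1],
    [-0.2,0,-2],
    [-0.4,0,-3],
    [-0.4,0,-3],
    [-0.4,0,-3],
  ],
  twist=[0,0,0,0,0],
)

```text
clock: 12.1
position: [0.5448, -0.2019, 0.0826]
ee_rot: [-0.532, -0.463, 0.534, -0.466]
ft_force: [-2.6, -8.5, -0.1]
grip_width: 0.46
```

```bash
python3 -c "
from h import *
blk('r2')"
```

```text
t 12.1 tcp local mm 1.3 15.4 z 82.6 F [-2.6 -8.5 -0.1] g 0.46
scene jawtop 174 y -33.4 44.6
scene jawmid 89 y -28.5 46.2
scene slide 192 y -69.6 70.0
scene fin 89 dy/dz -0.016 y@132 17.2
top slide 182 y 43.9 69.8
```

View pics/r2.png

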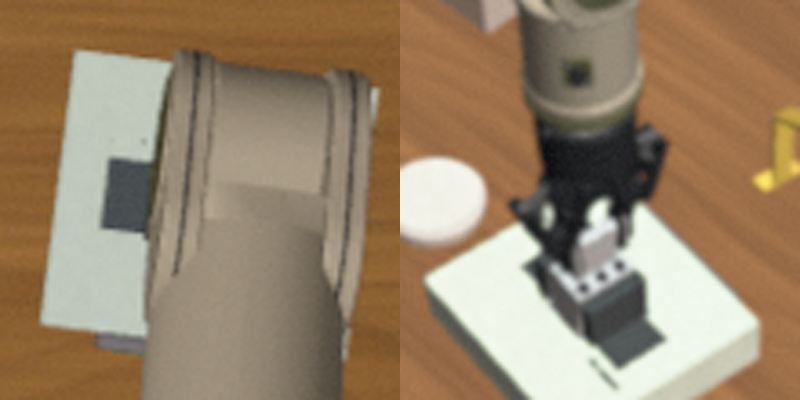

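The +y jaw is now out ≈10 mm (outer edge ≈44). I'll bring the block back upright.

Emit:
send_rows(
  grip=[255,255,255,255,255],
  offset=[
    [0.3,0,5],
    [0.8,0,10],
    [1.5,0,14],
    [2.3,0,17],
    [3,0,19],
  ],
  twist=[0,0,0,0,0],
)

```text
clock: 12.62
position: [0.5433, -0.217, 0.08]
ee_rot: [0.533, 0.465, -0.532, 0.466]
ft_force: [-4.5, 2.1, 11.6]
grip_width: 0.459
```

```bash
python3 -c "
from h import *
blk('r3')"
```

```text
t 12.62 tcp local mm 1.8 0.3 z 80.0 F [-4.5  2.1 11.6] g 0.459
scene jawtop 209 y -36.9 43.6
scene jawmid 115 y 11.8 45.2
scene slide 198 y -69.7 70.0
scene fin 113 dy/dz -0.12 y@132 2.5
top jawtop 116 y 29.9 44.2
top jawmid 16 y 32.2 44.2
top slide 185 y 20.7 69.9
```

View pics/r3.png

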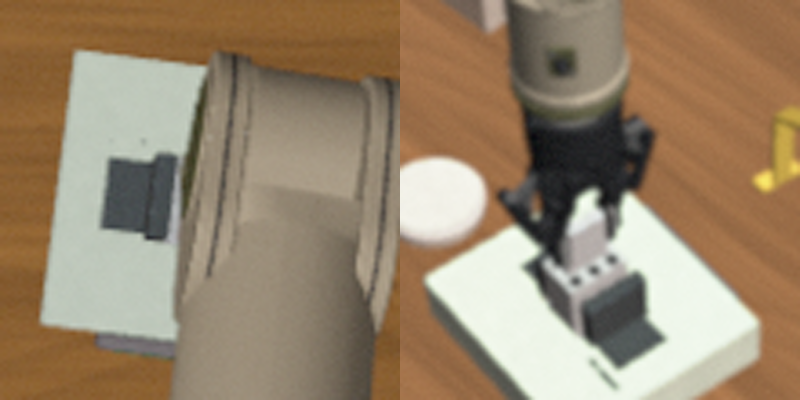

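The left jaw's inner face stands at 29.9 (was 20), so it is out ≈10 mm. Now I'll lean the other way, toward -y (tool +z).

Emit:
send_rows(
  grip=[255,255,255,255,255],
  offset=[
    [-0.3,0,4],
    [-1,0,8],
    [-1.7,0,12],
    [-2.2,0,15],
    [-2.7,0,18],
  ],
  twist=[0,0,0,0,0],
)

```text
clock: 13.13
position: [0.5414, -0.2308, 0.0817]
ee_rot: [0.533, 0.467, -0.53, 0.466]
ft_force: [0.4, 9.8, 1.5]
grip_width: 0.458
```

Emit:
send_rows(
  grip=[255,255,255,255,255],
  offset=[
    [-0.2,0,1],
    [-0.3,0,2],
    [-0.4,0,3],
    [-0.4,0,3.5],
    [-0.4,0,3.5],
  ],
  twist=[0,0,0,0,0],
)

```text
clock: 13.55
position: [0.5409, -0.2343, 0.082]
ee_rot: [0.533, 0.467, -0.53, 0.466]
ft_force: [-0.8, 9.8, 4.0]
grip_width: 0.456
```

```bash
python3 -c "
from h import *
blk('r4')"
```

```text
t 13.55 tcp local mm 1.7 -17.2 z 82.0 F [-0.8  9.8  4. ] g 0.456
scene jawtop 180 y -50.5 44.7
scene jawmid 154 y 4.2 46.2
scene slide 186 y -69.6 69.9
scene fin 137 dy/dz -0.358 y@132 -11.3
top jawtop 149 y 2.1 44.0
top jawmid 59 y 11.0 44.4
top slide 204 y 14.7 69.8
```

View pics/r4.png

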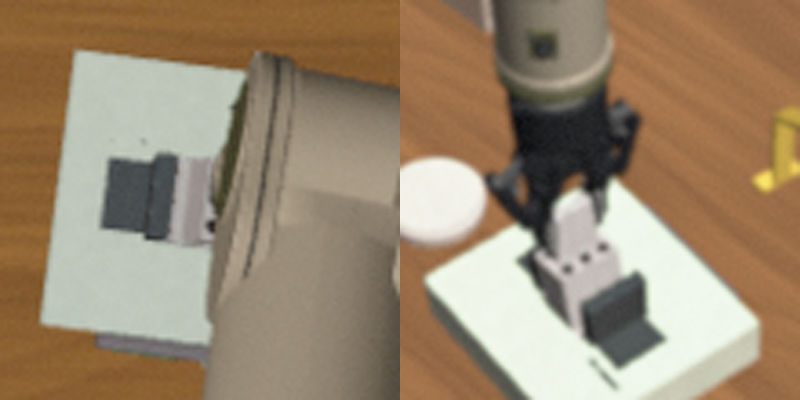

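Emit:
send_rows(
  grip=[255,255,255,255,255],
  offset=[
    [-0.1,0,1],
    [-0.2,0,2],
    [-0.2,0,2],
    [-0.2,0,2],
    [-0.2,0,2],
  ],
  twist=[0,0,0,0,0],
)

```text
clock: 14.07
position: [0.5407, -0.2364, 0.0822]
ee_rot: [0.533, 0.467, -0.53, 0.466]
ft_force: [0.1, 10.0, 3.2]
grip_width: 0.455
```

Emit:
send_rows(
  grip=[255,255,255,255,255],
  offset=[
    [0.3,0,-5],
    [1,0,-10],
    [1.7,0,-15],
    [2.5,0,-19],
    [3,0,-22],
  ],
  twist=[0,0,0,0,0],
)

```text
clock: 14.48
position: [0.5428, -0.2189, 0.0794]
ee_rot: [-0.532, -0.465, 0.532, -0.466]
ft_force: [-2.9, -6.4, 13.3]
grip_width: 0.461
```

```bash
python3 -c "
from h import *
blk('r5')"
```

```text
t 14.48 tcp local mm 1.6 -1.7 z 79.4 F [-2.9 -6.4 13.3] g 0.461
scene jawtop 229 y -45.9 47.4
scene jawmid 117 y 12.6 44.8
scene slide 189 y -69.8 69.9
scene fin 116 dy/dz -0.087 y@132 1.6
top jawtop 123 y 29.9 44.2
top jawmid 13 y 19.8 44.4
top slide 185 y 20.2 69.9
```

View pics/r5.png

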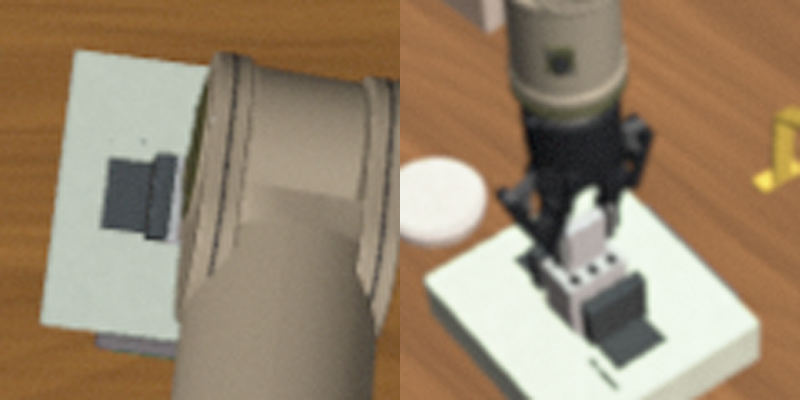

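Both jaws are back: left inner face 29.9, right outer face about -46. The block is upright, so I'll lift slowly, watching the force.

Emit:
send_rows(
  grip=[255,255,255,255,255],
  offset=[
    [-3,0,0],
    [-6,0,0],
    [-9,0,0],
    [-13,0,0],
    [-18,0,0],
  ],
  twist=[0,0,0,0,0],
  newtons=60,
)

```text
clock: 15.0
position: [0.5421, -0.2182, 0.0965]
ee_rot: [-0.532, -0.466, 0.532, -0.465]
ft_force: [-0.1, 0.7, -4.6]
grip_width: 0.458
```

```bash
python3 -c "
from h import *
blk('r6')"
```

```text
t 15.0 tcp local mm 0.7 -1.1 z 96.5 F [-0.1  0.7 -4.6] g 0.458
scene jawtop 174 y -49.8 45.8
scene jawmid 121 y -37.6 46.1
scene slide 190 y -68.8 69.8
scene fin 144 dy/dz -0.332 y@132 5.9
top jawtop 123 y 20.6 44.1
top jawmid 27 y 20.6 44.2
top slide 188 y 21.2 69.8
```

View pics/r6.png

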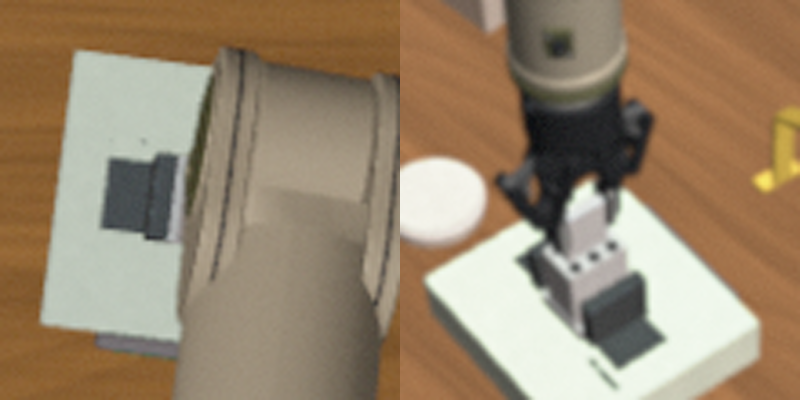

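The block has risen 17 mm, past the 10 mm trap, and shows only its 5 N weight. I'll lift on to about 2 cm above the jaws.

Emit:
send_rows(
  grip=[255,255,255,255,255],
  offset=[
    [-10,0,0],
    [-25,0,0],
    [-42,0,0],
    [-58,0,0],
    [-70,0,0],
  ],
  twist=[0,0,0,0,0],
)

```text
clock: 15.52
position: [0.5429, -0.2185, 0.1688]
ee_rot: [0.532, 0.465, -0.532, 0.466]
ft_force: [0.6, 0.5, -4.0]
grip_width: 0.458
```

Emit:
send_rows(
  grip=[255,255,255,255,255],
  offset=[
    [-6,0,0],
    [-10,0,0],
    [-10,0,0],
    [-10,0,0],
    [-10,0,0],
  ],
  twist=[0,0,0,0,0],
)

```text
clock: 15.93
position: [0.5419, -0.2183, 0.1757]
ee_rot: [-0.532, -0.466, 0.532, -0.465]
ft_force: [-0.0, 0.8, -4.1]
grip_width: 0.454
```

Run:
```python
from h import *
blk('r7')
a=np.radians(-7.5); ex=np.array([np.cos(a),np.sin(a)]); ey=np.array([-ex[1],ex[0]])
p,d=viewer.camera("scene"); v,u=np.mgrid[0:480,0:640]
W=px2w("scene",np.c_[u.ravel(),v.ravel()],depth=d.ravel()); L=(W[:,:2]-[.5415,-.217])@np.c_[ex,ey]*1000; z=W[:,2]*1000
m=(abs(L[:,0])<40)&(abs(L[:,1])<60)&(z>80)&(d.ravel()>0)
for z0 in range(80,250,8):
    k=m&(z>=z0)&(z<z0+8)
    if k.sum(): print(z0,k.sum(),"x",L[k,0].min().round(1),L[k,0].max().round(1),"y",L[k,1].min().round(1),np.median(L[k,1]).round(1),L[k,1].max().round(1))
cv2.imwrite("pics/c13.png",cv2.resize(p[110:250,230:370],(600,600),interpolation=2))
```

```text
t 15.93 tcp local mm 0.6 -1.3 z 175.7 F [-0.   0.8 -4.1] g 0.454
scene jawtop 115 y -45.0 46.5
scene jawmid 113 y -37.5 44.8
scene slide 199 y -68.9 69.9
scene fin 92 dy/dz -0.265 y@132 23.8
top jawtop 117 y 30.3 44.3
top jawmid 14 y 30.4 44.4
top slide 181 y 43.4 69.8
top fin 53 dy/dz -0.296 y@132 26.4
80 54 x -26.5 31.0 y -43.7 40.0 45.0
88 88 x -28.5 30.7 y -48.0 35.1 44.6
96 65 x -25.5 30.0 y -44.7 34.8 44.4
112 10 x -27.4 30.4 y -22.7 23.1 25.6
120 64 x -29.0 32.1 y -28.1 23.5 28.7
128 65 x -30.0 32.0 y -23.5 22.3 29.9
136 110 x -26.7 32.2 y -25.2 19.2 32.2
144 51 x -26.7 30.3 y -18.2 16.7 30.1
152 49 x -24.6 30.9 y -20.9 17.1 23.2
160 54 x -26.8 31.0 y -15.7 17.3 24.7
168 54 x -27.4 30.4 y -16.7 16.3 21.3
176 49 x -28.5 31.2 y -20.3 17.3 22.3
184 65 x -27.3 30.1 y -20.8 16.8 22.4
192 149 x -28.3 30.4 y -21.7 7.9 21.1
200 54 x -24.9 31.4 y -18.0 4.9 20.5
208 32 x -18.8 25.2 y -0.0 2.9 7.2
216 36 x -22.3 29.6 y -1.0 2.8 9.8
224 52 x -30.3 34.4 y -9.0 3.2 12.7
232 47 x -29.6 34.7 y -3.7 3.6 9.9
240 87 x -30.6 34.9 y -14.9 2.7 11.3
248 34 x -28.5 35.9 y -12.8 4.9 10.4
```

View pics/c13.png

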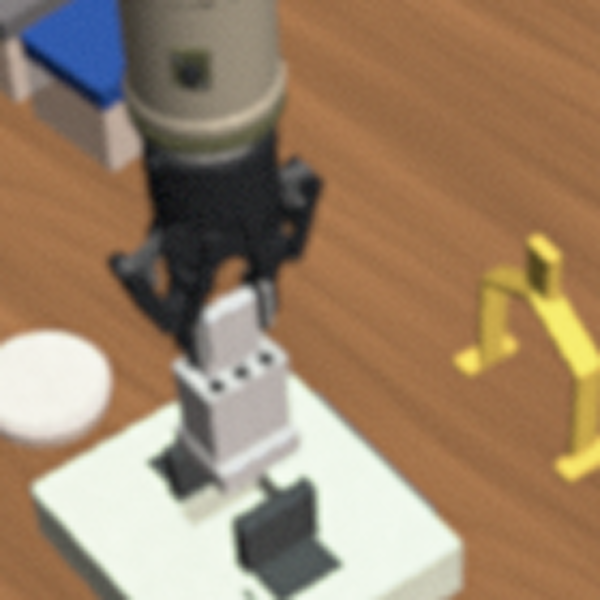

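The block is upright: its neck face is at y 16.7, 17.1, 17.3, 16.3, 17.3, 16.8 over z 144–190. Its underside is at z≈0.116, 2 cm above the jaws. One last check of the whole scene.

Run:
```python
from h import *
p,d=viewer.camera("scene"); cv2.imwrite("pics/end.png",p)
p,d=viewer.camera("top"); cv2.imwrite("pics/endt.png",p)
a=cv2.imread("pics/top0.png")
for n,(u,v) in dict(a=(297,143),b=(347,138),c=(175,320),dish=(455,226),spat=(292,245),hyg=(223,137)).items():
    print(n, np.abs(a[v-20:v+20,u-20:u+20].astype(int)-p[v-20:v+20,u-20:u+20]).mean().round(2))
o=monitor.get_obs(); print(o["clock"],o["position"],abs(o["joint_velocities"]).max())
```

```text
a 2.78
b 2.74
c 2.97
dish 8.08
spat 1.9
hyg 2.09
16.1833 [ 0.54226544 -0.21838072  0.17629758] 0.0033436211044902205
```

View pics/end.png

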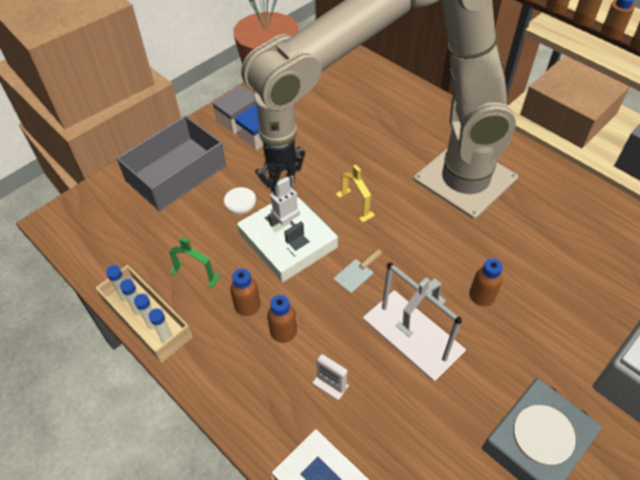

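The bridge hangs astride the bar at (422,295). The block is held over the warmer at (287,205). The dish at (240,200) hasn't moved; the arm covers part of it in the top view, which explains its higher difference there.

```bash
python3 -c "
from h import *
print(manip.hand_in())"
```

```text
the job is handed in; nothing more can be done
None
```

I hung the grey steel bridge astride the bar and let it go. I then rocked the block to +y and -y, lifted it out, and handed in at about 16 s of the 64 s while still holding it.

**Last checks:**
- **Bridge:** it hangs on the bar by itself, one leg on each side.
- **Jaws:** the left jaw is out about 10 mm. The right jaw is out about 10–12 mm, read less surely because the view of it was partly hidden.
- **Block:** it is upright and still, with its underside about 2 cm above the jaw tops. The wrist carries only about 4–5 N, which is the block's weight.
- **Other things on the bench:** unmoved in the pictures. The dish's top-view comparison differed more (8 against 2–3), because the arm partly covers it there. In the scene view it had not moved.

**Disagreements:**
- The reported TCP height was about 36–40 mm lower than the fingertips measured in depth, so I corrected all heights from the images.
- The arm also stopped about 4 mm short of its commands when pushing the jaws, so I pushed each one a little further.
- My depth line fits for the fin's lean were not usable, so I judged the rocking by jaw displacement instead.

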